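# Gauge the solid rod in the bench caliper

## Robot

A 6-joint arm with a two-finger parallel gripper is mounted at the origin on the work surface. World frame = base frame: x ahead of the robot, y to its left, z up, the work surface at z = 0. Lengths are in m, angles in rad, forces in N, time in s.
With the tool pointing down it reaches from about 0.25 to 0.775 m from the base axis. Payload 4 kg.
Tool frame: the origin (TCP) lies on the centre line of the jaws, within the pads' length; the fingertips stand 8 mm ahead of it and the grasp point (between the pads) lies 11 mm behind it; z points along the fingers, y is the direction in which the jaws open and shut (so a half turn about z gives the same grasp; the last joint's range is limited). The gripper opens to 94 mm and grips with 3 to 60 N. Pads are 16 mm wide; open, the fingers measure 119 mm over their backs; the gripper's body (75 mm by 177 mm) begins 78 mm behind the grasp point.
Start: joints at [-1.346, 0.087, 1.371, -0, 1.684, -0.103], TCP at [0.177, -0.521, 0.214] pointing down, gripper open.
Joint ranges: [-3.1, 3.1], [-0.76, 2.03], [0.27, 2.55], [-1.08, 4.22], [0.17, 2.65], [-2.57, 2.57]. Speed limits (rad/s): [2.79, 2.79, 3.14, 3.14, 3.14, 3.14].

## Interface

Orientations are given as [roll, pitch, yaw] about the fixed x, y, z axes, in that order (R = Rz(yaw) Ry(pitch) Rx(roll)).
In Python, from bench import robot, cams, close_job gives the robot as it stands.
- The arm moves only by the tool arm_command, never from a script. Its argument "plan" is one flat list of numbers, 7 for each row, row after row: the shift along the tool's x, y, z in cm, then the turn, a rotation vector about the tool's x, y, z in degrees, then the closure, from 0 (fully open) to 1 (shut). A call has 1 to 8 rows; each row shifts and turns the commanded pose from where the row before left it, along the tool's axes as they then stand; what a row does not reach is not made up. A row lasts 1/8 s, in which the tool goes at most 62.5 mm and 10.7 degrees, less where a joint would pass 70% of its speed; a pose out of reach is approached as far as the arm can. A call with a gripper value outside its range is refused whole. The fingers move at their own pace and stop on an object; the grip force is fixed at half the most. Time passes only in rows, so rows that do not move let the fingers close. It gives the time, the measured TCP pose, the force and the opening at its end, in the units of the state.
- robot.get_obs(): the state, without advancing time (a new reading comes with each control period).
- cams.snapshot(name): name is "scene" or "top"; returns a dict with "pixels" (384x512x3 uint8, red, green, blue), "fov_y" (degrees; the focal length in pixels is half the picture's height over the tangent of half this angle, whatever the lens; pixels are square), "cx", "cy" (the principal point, pixels), "k1" (the pictures are not rectified: a ray, as slopes to the right and down, at radius r is drawn at 1 + k1 r^2 times it, then the intrinsics apply), "camera_from_world" (4x4, takes a point from world to camera coordinates). Camera axes: x right, y up, looking along -z (the intrinsics and any distortion apply to the point x, -y, -z); pixel columns grow to the right and rows downward; lengths in m; the calibration is good to about 2 mm. A picture is of the moment at which its call begins. There is no depth.
- close_job(): hands the job in, once; it reports no verdict.
The state is a dict: "time": time; "joint_positions": joint angles; "qvel": joint speeds; "joint_torque": joint torques, N m; "tool_pos": TCP position; "ee_rot": TCP orientation; "wrist_force": force on the tool from outside, world axes, zero at the start; "wrist_torque": the same for the moment, N m; "width": finger opening in m.
Only numpy, scipy, OpenCV 4.12 (cv2) and the standard library are available. Lean on these libraries where they do the work, as an engineer would, in place of code of your own. Each camera call takes 0.05 s, during which the arm holds its last target.

## Task

On the physics bench, stand the solid round metal rod (not the tube or the square block) upright on the caliper's board between its jaws, in line with the anvil. Then slide the carriage by its thumb tab until the rod is pinched snugly between the moving jaw and the anvil, gently enough that the sprung jaw is never forced noticeably out of square, and let go so that the jaw stays closed on the rod. Leave the other things as they are.

Things in the scene. Friction and masses are not known exactly. Their poses are not given: they have to be found in the camera images.
- rod_center (a point): Centre (half-way up) of the solid aluminium rod: an upright plain cylinder 36 mm in diameter, 84 mm tall, flat solid ends, about 0.23 kg. It stands on the table at one of three places that it shares with the tube and the block. Its z axis is the rod's axis.
- caliper: Bench caliper, screwed down. Origin: centre of the underside of its wooden board (170 mm along its x, 380 along y, 18 thick; z up). A steel beam runs along y at x = +35 mm (24 mm wide, top at z = 34). Both jaws are bars reaching from the beam to x = -55, at z = 22 to 39. The carriage with the moving jaw slides towards +y to close on the end jaw.
- rod_place (a point): A point on the board's top where the rod's foot can stand: x = -20 mm (in line with the anvil's centre), y = +78 mm in the caliper's frame; axes as the caliper's. A rod standing there is 10 to 30 mm short of the anvil; the moving jaw can slide it along the board to the anvil without toppling it (this takes 1 to 3 N).
- tab_center (a point): Centre of the black ribbed thumb tab on the carriage: upright block 14 mm thick along the caliper's y, 34 mm wide, 44 mm high; pinch its upper half from above across the 14 mm. Its foot is the carriage's flat top (z = 42 mm). The carriage slides only along y with a steady drag of about 4 N and stays where it is left, holding up to about 4 N of the jaw's spring load.
- jaw_face (a point): Point on the moving jaw's flat closing face (looks to +y), 55 mm out from the beam's centre line, level with the anvil, 47 mm ahead of the tab's centre along y. The jaw is sprung: pressure on a rod in line with the anvil turns it 0.0035 rad per newton (the face gives about 1 mm for 5 N). Over 0.04 rad (about 11 N) out of square is too much; 2 to 7 N on the rod is a good closing load.
- carriage (a joint): Travel of the carriage along the beam, m: 0 is fully open, growing as the jaw closes; the jaw's face is at the caliper's y = value - 60 mm. It starts between 0 and 0.08; its stop is at 0.17, beyond any reading reached on the rod.
- jaw: The moving jaw: steel bar 95 mm long (x), 12 mm thick (y), 16 mm high, turning on an upright sprung pin on the carriage. Origin on the pin's axis (beam's centre line), at table height, 12 mm behind the face; axes parallel to the caliper's when the jaw is square.
- endjaw: The fixed end jaw, with the anvil that it carries. Origin: on its inner face (looks to -y, at the caliper's y = +130 mm), at x = -20 mm, z = 30 mm. From here the anvil (flat head 24 mm wide, 14 mm high, does not give way) stands out towards -y by 4 to 24 mm: it is screwed out differently each time and its setting is not reported.
- rod: The solid rod; origin at the centre of its underside.
- tube_center (a point): Centre of the aluminium tube, 36 mm outside and 24 mm inside diameter, 84 mm tall, standing. Leave alone.
- block_center (a point): Centre of the aluminium block, 36 x 36 x 84 mm, standing. Leave alone.
- weight_center (a point): Centre of a small brass weight, 26 mm in diameter, 27 mm tall, standing on the caliper's board behind the moving jaw. Leave alone.
- canister_center (a point): Centre of a white canister with blue lid, 84 mm in diameter, 110 mm tall. Leave alone.
Not all that is in view belongs to the job. What is shaped like the rod but orange is not meant.

How it is judged:
By the outcome, as a careful person would: the job done as asked, in the order asked, and still so for the second after the job is handed in, with the robot touching nothing.
It also fails if it takes over 72 s, if anything falls off the work surface, if the arm or the gripper's body presses on something with over 40 N, if the wrist force passes 120 N, or if a joint passes its speed limit or range.

## Working session

There is one attempt and no reset: what is moved stays moved. The work goes in short steps, Python scripts to look and compute and a tool call to move; the robot and the scene stay as the last step left them, time stands still between calls to the robot, and variables do not carry over. Pictures are saved under pics/ and viewed, and the job is handed in when it is done.

Besides the shell and the picture viewer there is one more tool, called after "Request:" as name(argument=value, ...), one argument or row to a line, values as JSON. arm_command: Moves the arm, as the interface text tells. Its arguments: {"type":"object","properties":{"plan":{"type":"array","items":{"type":"number"}}},"required":["plan"]}

```bash
ls; mkdir -p pics
cat > h.py <<'E'
import numpy as np,cv2
from bench import robot,cams,close_job
def snap(n,f):
    s=cams.snapshot(n); cv2.imwrite('pics/'+f,cv2.cvtColor(s['pixels'],cv2.COLOR_RGB2BGR)); np.save('pics/'+f[:-4]+'.npy',s,allow_pickle=True); return s
def load(f): return np.load('pics/'+f+'.npy',allow_pickle=True).item()
def K(s):
    f=s['pixels'].shape[0]/2/np.tan(np.radians(s['fov_y'])/2); return np.array([[f,0,s['cx']],[0,f,s['cy']],[0,0,1]])
def D(s): return np.array([s['k1'],0,0,0,0.])
def ray(s,u,v):
    x,y=cv2.undistortPoints(np.array([[[u,v]]],float),K(s),D(s))[0,0]
    T=np.array(s['camera_from_world']);R=T[:3,:3]
    return -R.T@T[:3,3], R.T@np.array([x,-y,-1])
def onz(s,u,v,z):
    o,d=ray(s,u,v); return o+d*(z-o[2])/d[2]
def proj(s,P):
    P=np.atleast_2d(P);T=np.array(s['camera_from_world']);c=P@T[:3,:3].T+T[:3,3]
    c=c*[1,-1,-1]
    return cv2.projectPoints(c,np.zeros(3),np.zeros(3),K(s),D(s))[0][:,0]
E
python3 - <<'E'
from h import *
for n in('scene','top'):
    s=snap(n,n+'0.png'); print(n,s['fov_y'],s['cx'],s['cy'],s['k1'],np.round(np.array(s['camera_from_world']),3).tolist())
print(robot.get_obs())
E
```

```text
pics
scene 48.407470721789146 253.5272400903632 195.06010585798205 -0.004878099847516181 [[0.623, 0.782, 0.013, -0.365], [-0.576, 0.448, 0.684, 0.257], [0.529, -0.433, 0.73, -1.313], [0.0, 0.0, 0.0, 1.0]]
top 44.887417328416014 253.01334276496877 191.7227979253266 0.01787795118905406 [[-0.029, -1.0, -0.007, 0.044], [0.997, -0.029, 0.077, -0.538], [-0.077, -0.005, 0.997, -1.101], [0.0, 0.0, 0.0, 1.0]]
{'time': 0.1, 'joint_positions': array([-1.34608720e+00,  8.78829776e-02,  1.37205090e+00,  5.37116881e-07,
        1.68359314e+00, -1.03119298e-01]), 'qvel': array([ 0.00099737, -0.00160977, -0.00434927,  0.00040863,  0.00019521,
        0.00011467]), 'joint_torque': array([ 2.07704958e-03, -3.41250479e+01, -3.03303266e+01,  7.19331927e-02,
        3.03717703e-02, -8.99475958e-05]), 'tool_pos': array([ 0.1769763 , -0.52026428,  0.21244666]), 'ee_rot': array([-3.13966862e+00, -1.99647865e-04,  3.27828293e-01]), 'wrist_force': array([-0.566598  ,  0.15894758, -0.06191394]), 'wrist_torque': array([-0.01682318, -0.01428123,  0.02467188]), 'width': 0.09396213112584717}
```

View pics/scene0.png

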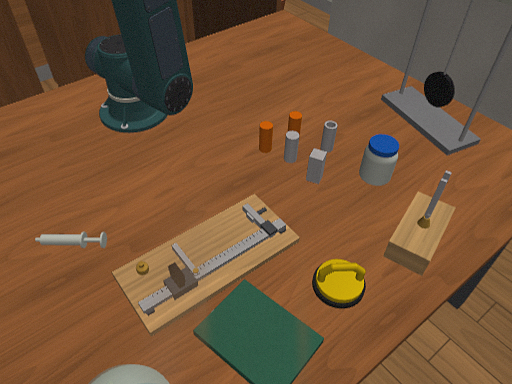

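View pics/top0.png

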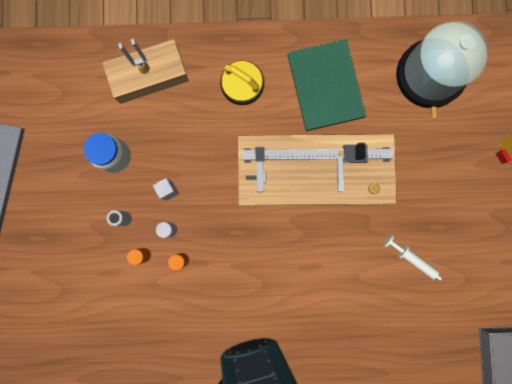

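Lookalikes in the top view are: plain cylinder (164,230), open tube (115,218), square block (165,189), and orange cylinders (136,257) and (177,262). In the scene view they are rod (291,147), tube (329,135), block (316,166), and orange (265,137) and (295,122). I choose the plain one and check it in a close crop.

Run:
```python
import cv2,numpy as np
a=cv2.imread('pics/scene0.png')[105:195,245:355];b=cv2.imread('pics/top0.png')[170:280,85:205]
a=cv2.resize(a,None,fx=3.6,fy=3.6,interpolation=cv2.INTER_CUBIC);b=cv2.resize(b,(396,363),interpolation=cv2.INTER_CUBIC)
c=np.zeros((363,800,3),np.uint8);c[:324,:396]=a;c[:363,400:796]=b;cv2.imwrite('pics/crop1.png',c)
t=cv2.imread('pics/top0.png')[125:215,230:405];cv2.imwrite('pics/crop2.png',cv2.resize(t,None,fx=4.5,fy=4.5,interpolation=cv2.INTER_CUBIC))
t=cv2.imread('pics/scene0.png')[190:330,105:305];cv2.imwrite('pics/crop3.png',cv2.resize(t,None,fx=4,fy=4,interpolation=cv2.INTER_CUBIC))
```

```text
(no output)
```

View pics/crop1.png

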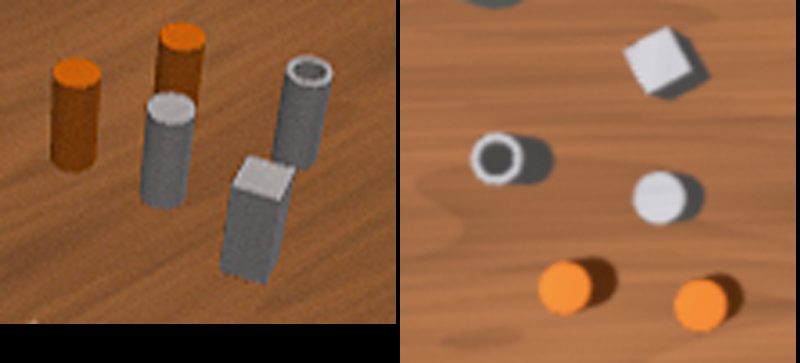

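View pics/crop2.png

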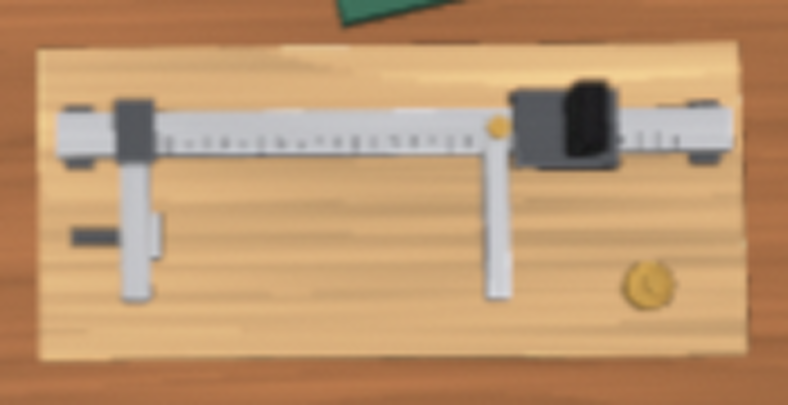

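View pics/crop3.png

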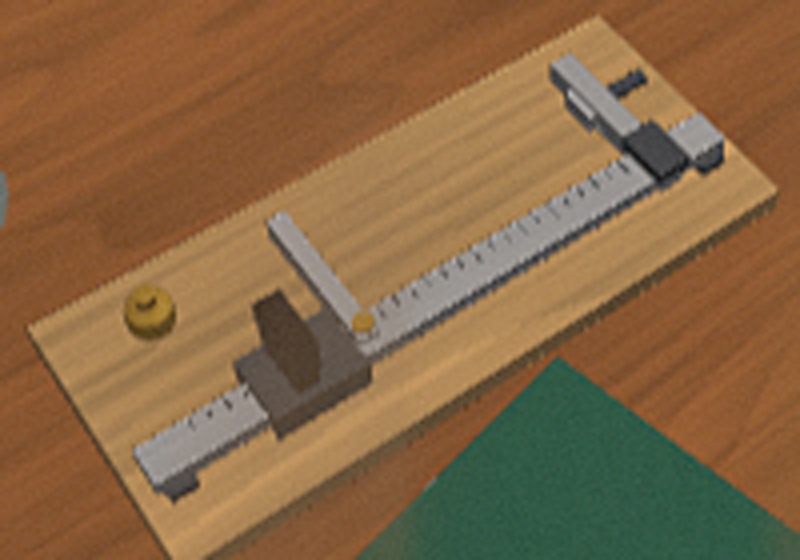

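The crop confirms it: the plain solid-topped cylinder at top (164,230) / scene (291,147) is the rod, and the tube shows its bore. Next I measure it, the board and the tab.

```bash
cat > meas.py <<'E'
from h import *
def hsv(s): return cv2.cvtColor(np.ascontiguousarray(s['pixels']),cv2.COLOR_RGB2HSV)
def big(m):
    n,l,st,c=cv2.connectedComponentsWithStats(m.astype(np.uint8)); i=1+np.argmax(st[1:,4]); return l==i,st[i],c[i]
def win(m,x0,y0,x1,y1):
    w=np.zeros_like(m);w[y0:y1,x0:x1]=m[y0:y1,x0:x1];return w
E
python3 - <<'E'
from meas import *
t=load('top0');s=load('scene0');h=hsv(t)
for x,y in[(164,230),(169,230),(245,180),(320,195),(230,180),(250,140),(390,200),(360,153),(352,160)]: print((x,y),h[y,x],t['pixels'][y,x])
m,st,c=big(win((h[...,1]<60)&(h[...,2]>150),145,210,190,250)); print('rod top',st,c,onz(t,*c,.084), 'diam',np.sqrt(st[4]*4/np.pi)/K(t)[0,0]*1.02)
hs=hsv(s);
m2,st2,c2=big(win((hs[...,1]<60)&(hs[...,2]>145),278,125,304,142));print('scene top',st2,c2,onz(s,*c2,.084))
print(hs[118:165:4,291])
# board
w=win((h[...,0]>=10)&(h[...,0]<=25)&(h[...,2]>175),225,125,410,215);m,st,c=big(w);print('board',st,c)
m=cv2.morphologyEx(m.astype(np.uint8),cv2.MORPH_CLOSE,np.ones((3,3)))
cn=max(cv2.findContours(m,cv2.RETR_EXTERNAL,cv2.CHAIN_APPROX_NONE)[0],key=cv2.contourArea)[:,0].astype(float)
P=np.array([onz(t,*p,.018)[:2] for p in cn]).astype(np.float32)
r=cv2.minAreaRect(P*1000);print(r,(cv2.boxPoints(r)).round(1).tolist())
E
```

```text
(164, 230) [125   7 216] [211 210 216]
(169, 230) [129   8 214] [209 207 214]
(245, 180) [ 16 109 210] [210 169 120]
(320, 195) [ 16 110 216] [216 173 123]
(230, 180) [ 12 147 177] [177 116  75]
(250, 140) [ 16 108 212] [212 171 122]
(390, 200) [ 16 109 220] [220 177 126]
(360, 153) [120  15  34] [32 32 34]
(352, 160) [110  17  92] [86 88 92]
rod top [156 222  15  16 195] [162.96410256 229.51794872] [0.45398711 0.23416872 0.084     ] diam 0.03457702299759762
scene top [286 131  13   8  87] [292.18390805 134.55172414] [0.45338084 0.23311875 0.084     ]
[[ 12 233 104]
 [ 14 231 105]
 [ 12 232 109]
 [ 12 149 115]
 [ 10  14 164]
 [  6  15 166]
 [ 12  13  98]
 [ 15  15  99]
 [165   5  94]
 [  8  11  97]
 [  0  14  94]
 [  6  39 104]]
board [ 225  134  185   72 8868] [315.14670726 172.08400992]
((588.5294189453125, -127.50674438476562), (444.6343688964844, 171.41281127929688), 88.66625213623047) [[497.70001220703125, -347.79998779296875], [669.0, -351.79998779296875], [679.4000244140625, 92.80000305175781], [508.0, 96.69999694824219]]
```

Run:
```python
from meas import *
for n,box in(('top0',(230,128,402,212)),('scene0',(105,185,305,335))):
    s=load(n);h=hsv(s)
    w=win((h[...,0]>=13)&(h[...,0]<=24)&(h[...,1]<(130 if n=='top0' else 150))&(h[...,2]>(185 if n=='top0' else 130)),*box);m,st,c=big(w)
    cn=cv2.convexHull(np.argwhere(m)[:,::-1].astype(np.int32))[:,0]
    cv2.imwrite('pics/mask_%s.png'%n,m.astype(np.uint8)*255)
    P=np.array([onz(s,*p,.018)[:2] for p in cn.astype(float)]).astype(np.float32)
    r=cv2.minAreaRect(P*1000);print(n,st,r,cv2.boxPoints(r).round(1).tolist())
    m=(h[...,2]<60) if n=='top0' else None
    if n=='top0':
        k,st,c=big(win(m,340,135,380,170));print('tab',st,c,onz(s,*c,.086),onz(s,*c,.064))
        print((h[140:166,340:374,2]))
```

```text
top0 [ 238  134  158   71 8328] ((589.7025146484375, -126.47958374023438), (379.9261474609375, 168.76345825195312), 88.70691680908203) [[501.1000061035156, -314.5], [669.7999877929688, -318.29998779296875], [678.2999877929688, 61.5], [509.6000061035156, 65.30000305175781]]
tab [355 144  10  16 142] [359.85915493 151.51408451] [ 0.61835656 -0.21843968  0.086     ] [ 0.62183398 -0.22347083  0.064     ]
[[229 229 230 230 230 230 230 230 231 231 232 232 232 232 232 233 232 233
  233 233 234 235 235 235 235 235 235 236 236 236 236 236 236 237]
 [236 236 236 236 237 237 237 237 237 237 238 238 238 239 238 239 239 238
  237 236 236 236 236 236 237 239 240 240 240 241 241 241 241 240]
 [239 238 238 239 239 239 239 239 239 239 239 239 240 240 240 240 238 227
  201 180 176 176 176 178 192 223 237 239 238 238 238 239 238 237]
 [237 236 236 237 236 234 234 234 234 234 234 234 234 234 234 231 212 154
  106  87  85  83  84  88 120 184 223 227 228 228 228 228 228 228]
 [228 227 226 224 207 181 178 179 180 180 179 180 181 180 180 170 136  78
   43  37  38  37  36  39  73 132 174 200 224 226 226 226 
[... 2569 characters left out ...]
191 195 195 193 187 182 182 182 181 181 181 181 181
  182 181 183 183 182 183 183 183 186 196 205 207 208 207 207 208]
 [205 203 192 189 197 198 198 198 200 199 198 198 198 198 199 199 199 199
  200 201 201 200 200 200 201 201 202 203 203 204 205 205 204 205]
 [205 203 194 193 202 203 205 204 204 205 204 204 205 205 206 205 206 206
  206 206 207 206 207 208 208 208 208 209 208 208 209 210 210 211]]
scene0 [ 112  194  188  139 8911] ((589.7655029296875, -127.48245239257812), (379.265380859375, 171.16259765625), 88.7967529296875) [[500.20001220703125, -315.29998779296875], [671.2999877929688, -318.8999938964844], [679.2999877929688, 60.29999923706055], [508.20001220703125, 63.900001525878906]]
```

View pics/mask_scene0.png

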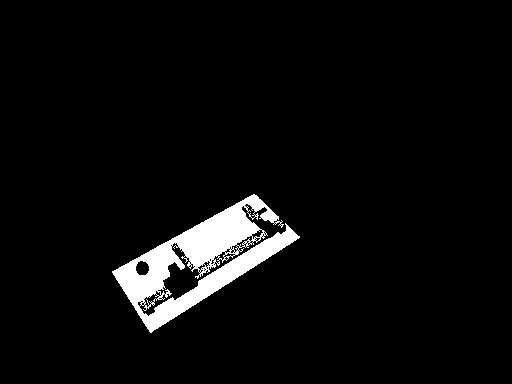

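```bash
python3 - <<'E'
from meas import *
t=load('top0');s=load('scene0')
yaw=-.0217;C=np.array([.5897,-.1270]);ex=np.array([np.cos(yaw),np.sin(yaw)]);ey=np.array([-ex[1],ex[0]])
def cal(p): d=p[:2]-C; return np.array([d@ex,d@ey,p[2]])*1000
print('tab back top',cal(onz(t,364.2,151,.086)),'tab front foot',cal(onz(t,355,155,.042)))
print('jaw row',t['pixels'][180,330:352].mean(1).round(),t['pixels'][186,330:352].mean(1).round())
print('endjaw row',t['pixels'][186,250:275].mean(1).round()); print('anvil row',t['pixels'][177,244:275].mean(1).round())
for i in range(330,350,2):print(i,cal(onz(t,i,180,.038))[1].round(1),end=' ')
print()
for i in range(254,270,2):print(i,cal(onz(t,i,178,.037))[1].round(1),cal(onz(t,i,178,.039))[1].round(1),end=' ')
print('rod',cal(onz(t,163,229.5,.084)), 'weight',cal(onz(t,374,188,.045)))
# scene jaw crop
print('scene tab', [cal(onz(s,105+x/4,190+y/4,.086)).round(1) for x,y in((252,300),(275,290),(318,345),(298,356))])
E
python3 - <<'E'
import cv2
a=cv2.imread('pics/scene0.png')[235:305,130:215];cv2.imwrite('pics/crop4.png',cv2.resize(a,None,fx=8,fy=8,interpolation=cv2.INTER_CUBIC))
E
```

```text
tab back top [  31.72633493 -100.69116183   86.        ] tab front foot [ 29.5527025  -88.99954666  42.        ]
jaw row [169. 168. 168. 168. 169. 167. 161. 140. 159. 199. 203. 205. 202. 188.
 170. 167. 167. 167. 167. 167. 166. 166.] [165. 164. 164. 163. 164. 165. 164. 154. 170. 201. 204. 206. 209. 197.
 171. 167. 167. 168. 168. 168. 169. 168.]
endjaw row [178. 178. 177. 177. 177. 178. 178. 187. 196. 197. 197. 197. 194. 184.
 177. 175. 176. 176. 176. 175. 174. 175. 175. 173. 174.]
anvil row [160. 139. 102.  89.  89.  89.  89.  88.  89.  88.  88.  94. 132. 176.
 194. 197. 198. 197. 191. 192. 196. 166. 145. 160. 162. 161. 161. 162.
 161. 161. 160.]
330 -29.2 332 -33.9 334 -38.7 336 -43.4 338 -48.2 340 -52.9 342 -57.7 344 -62.4 346 -67.1 348 -71.9 
254 151.4 151.4 256 146.6 146.6 258 141.8 141.8 260 137.1 137.1 262 132.3 132.3 264 127.5 127.6 266 122.8 122.8 268 118.0 118.1 rod [-143.47781761  358.05800301   84.        ] weight [ -49.72373526 -131.0729799    45.        ]
scene tab [array([  18.2, -102.2,   86. ]), array([ 19.9, -90.4,  86. ]), array([ 59.3, -89.8,  86. ]), array([  58.9, -100.5,   86. ])]
```

View pics/crop4.png

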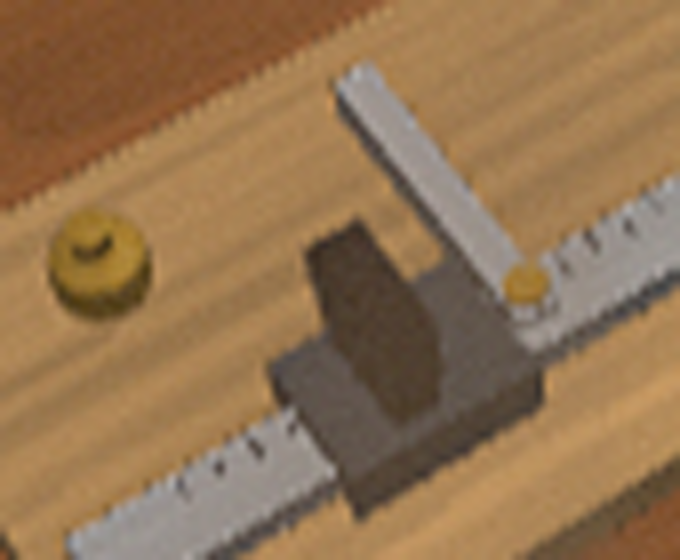

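Both views agree: rod at (0.4535, 0.2336), board centre (0.5897, -0.127), yaw about -1.24°. The jaw face is at y≈-48 mm and the tab at y≈-95 mm, 47 mm apart as given. First I turn the tool so its opening direction lies along the caliper's y.

Request:
arm_command(
  plan=[0,0,0,0,0,10,0,0,0,0,0,0,10,0,0,0,0,0,0,0,0],
)

```text
time: 0.48
tool_pos: [0.177, -0.5205, 0.2129]
ee_rot: [-3.141, 0.0, -0.019]
wrist_force: [-0.1, 0.4, -0.4]
width: 0.0939
```

```bash
cat > go.py <<'E'
from h import *
from scipy.spatial.transform import Rotation as Rn
import sys
o=robot.get_obs();R=Rn.from_euler('xyz',o['ee_rot']).as_matrix()
yaw=-.0217;C=np.array([.5897,-.1270]);ex=np.array([np.cos(yaw),np.sin(yaw)]);ey=np.array([-ex[1],ex[0]])
print('t',o['time'],'pos',o['tool_pos'].round(4),'rpy',np.degrees(o['ee_rot']).round(2),'F',o['wrist_force'].round(2),'w',round(o['width'],4))
d=o['tool_pos'][:2]-C;print('cal mm',(d@ex*1000).round(1),(d@ey*1000).round(1))
for a in sys.argv[1:]:
    p=np.array(eval(a)); 
    if abs(p).max()>2: p=np.r_[C+p[0]/1000*ex+p[1]/1000*ey,p[2]/1000]
    print('target',p.round(4),'tool cm',(R.T@(p-o['tool_pos'])*100).round(2))
E
python3 go.py "[.4537,.2337,.2]" "[.4537,.2337,.055]"
```

```text
t 0.475 pos [ 0.177  -0.5205  0.2129] rpy [-1.7994e+02  2.0000e-02 -1.1000e+00] F [-0.12  0.43 -0.45] w 0.0939
cal mm -404.1 -402.3
target [0.4537 0.2337 0.2   ] tool cm [ 26.21 -75.93   1.36]
target [0.4537 0.2337 0.055 ] tool cm [ 26.22 -75.92  15.86]
```

Request:
arm_command(
  plan=[1.64,-4.75,0,0,0,0,0,1.64,-4.75,0,0,0,0,0,1.64,-4.75,0,0,0,0,0,1.64,-4.75,0,0,0,0,0,1.64,-4.75,0,0,0,0,0,1.64,-4.75,0,0,0,0,0,1.64,-4.75,0,0,0,0,0,1.64,-4.75,0,0,0,0,0],
)

```text
time: 1.48
tool_pos: [0.3165, -0.142, 0.2134]
ee_rot: [3.141, -0.001, -0.018]
wrist_force: [0.9, 0.7, 1.0]
width: 0.0938
```

Request:
arm_command(
  plan=[1.64,-4.75,0,0,0,0,0,1.64,-4.75,0,0,0,0,0,1.64,-4.75,0,0,0,0,0,1.64,-4.75,0,0,0,0,0,1.64,-4.75,0,0,0,0,0,1.64,-4.75,0,0,0,0,0,1.64,-4.75,0,0,0,0,0,1.64,-4.75,0,0,0,0,0],
)

```text
time: 2.48
tool_pos: [0.4558, 0.2352, 0.2132]
ee_rot: [3.141, 0.0, -0.018]
wrist_force: [-0.4, 0.1, 0.4]
width: 0.0942
```

Request:
arm_command(
  plan=[0,0,0,0,0,0,0,0,0,0,0,0,0,0],
)

```text
time: 2.72
tool_pos: [0.4552, 0.233, 0.2131]
ee_rot: [3.14, 0.001, -0.02]
wrist_force: [-0.8, 1.1, -0.7]
width: 0.0938
```

```bash
python3 go.py "[.4537,.2337,.055]"; python3 -c "
from h import *
snap('top','top1.png')"
```

```text
t 2.725 pos [0.4552 0.233  0.2131] rpy [ 1.7993e+02  6.0000e-02 -1.1200e+00] F [-0.81  1.1  -0.74] w 0.0938
cal mm -142.3 357.0
target [0.4537 0.2337 0.055 ] tool cm [-0.14 -0.09 15.81]
```

Request:
arm_command(
  plan=[-0.15,-0.1,4,0,0,0,0,0,0,4,0,0,0,0,0,0,3,0,0,0,0,0,0,2.5,0,0,0,0,0,0,2.3,0,0,0,0,0,0,0,0,0,0,0],
)

```text
time: 3.52
tool_pos: [0.4525, 0.2326, 0.0539]
ee_rot: [3.14, 0.004, -0.023]
wrist_force: [-0.1, -0.5, 0.8]
width: 0.0941
```

Request:
arm_command(
  plan=[0,0,0,0,0,0,1,0,0,0,0,0,0,1,0,0,0,0,0,0,1,0,0,0,0,0,0,1,0,0,0,0,0,0,1,0,0,0,0,0,0,1,0,0,0,0,0,0,1,0,0,0,0,0,0,1],
)

```text
time: 4.53
tool_pos: [0.4541, 0.2344, 0.0554]
ee_rot: [3.141, 0.0, -0.021]
wrist_force: [-0.3, -0.4, 0.4]
width: 0.0356
```

```bash
python3 go.py "[.4537,.2337,.055]"; python3 -c "
from h import *
snap('scene','scene2.png')"
```

```text
t 4.525 pos [0.4541 0.2344 0.0554] rpy [ 1.7997e+02  1.0000e-02 -1.2200e+00] F [-0.26 -0.43  0.37] w 0.0356
cal mm -143.4 358.3
target [0.4537 0.2337 0.055 ] tool cm [-0.04  0.07  0.04]
```

View pics/scene2.png

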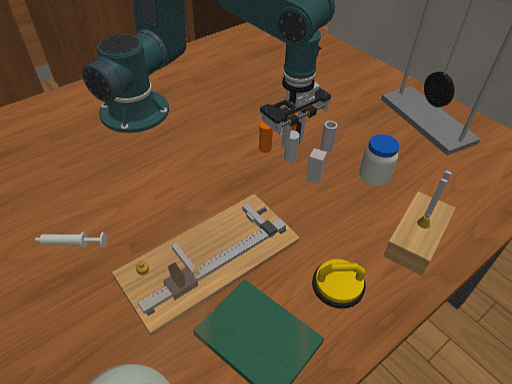

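The gripper holds the rod (width 35.6 mm). Now I lift it.

Request:
arm_command(
  plan=[0,0,-2,0,0,0,1,0,0,-3,0,0,0,1,0,0,-4,0,0,0,1,0,0,-4,0,0,0,1,0,0,-1,0,0,0,1,0,0,0,0,0,0,1],
)

```text
time: 5.32
tool_pos: [0.4539, 0.2346, 0.1947]
ee_rot: [3.141, 0.001, -0.021]
wrist_force: [-0.2, -0.2, -2.8]
width: 0.0356
```

```bash
python3 go.py "[-20,80,195]"; python3 -c "
from h import *
snap('scene','scene3.png')"
```

```text
t 5.325 pos [0.4539 0.2346 0.1947] rpy [ 1.7999e+02  4.0000e-02 -1.2100e+00] F [-0.24 -0.16 -2.83] w 0.0356
cal mm -143.6 358.5
target [ 0.5714 -0.0466  0.195 ] tool cm [12.35 27.86 -0.03]
```

Request:
arm_command(
  plan=[1,2.25,0,0,0,0,1,1.7,3.8,0,0,0,0,1,1.7,3.8,0,0,0,0,1,1.7,3.8,0,0,0,0,1,1.7,3.8,0,0,0,0,1,1.7,3.8,0,0,0,0,1,1.7,3.8,0,0,0,0,1,1.15,2.8,0,0,0,0,1],
)

```text
time: 6.38
tool_pos: [0.5709, -0.048, 0.1919]
ee_rot: [-3.141, 0.005, -0.022]
wrist_force: [0.1, 1.3, -2.2]
width: 0.0353
```

Request:
arm_command(
  plan=[0,0,4,0,0,0,1,0,0,3,0,0,0,1,0,0,2.5,0,0,0,1,0,0,0,0,0,0,1,0,0,0,0,0,0,1],
)

```text
time: 7.0
tool_pos: [0.5715, -0.0465, 0.1001]
ee_rot: [-3.142, 0.001, -0.021]
wrist_force: [0.3, -0.6, -2.6]
width: 0.0358
```

```bash
python3 go.py "[-20,78,73]"; python3 -c "
from h import *
a=snap('scene','scene4.png')['pixels'][170:270,190:310];b=snap('top','top4.png')['pixels'][100:215,225:405]
c=np.zeros((400,800,3),np.uint8);a=cv2.resize(a,(396,330));b=cv2.resize(b,(400,256));c[:330,:396]=a;c[:256,400:]=b;cv2.imwrite('pics/crop5.png',c[...,::-1])"
```

```text
t 7.0 pos [ 0.5715 -0.0465  0.1001] rpy [-1.7999e+02  4.0000e-02 -1.2200e+00] F [ 0.31 -0.58 -2.64] w 0.0358
cal mm -19.9 80.1
target [ 0.5714 -0.0486  0.073 ] tool cm [-0.01  0.21  2.71]
```

View pics/crop5.png

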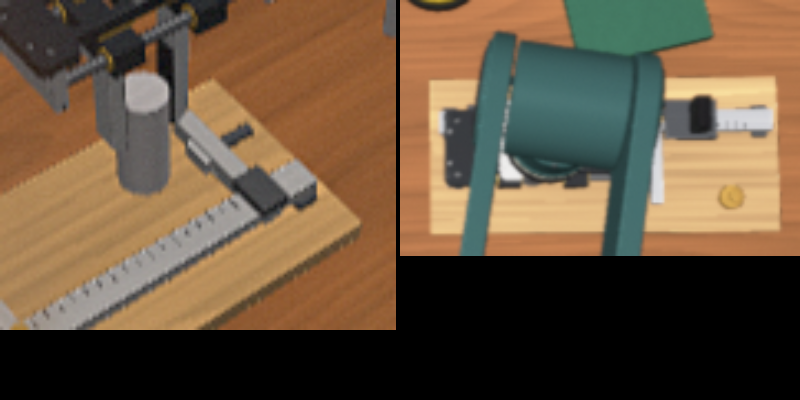

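The rod hangs upright just above the board, ahead of the anvil and in line with it. I lower it with force checks.

Request:
arm_command(
  plan=[0,0.1,1.2,0,0,0,1,0,0,0.8,0,0,0,1,0,0,0.4,0,0,0,1,0,0,0,0,0,0,1],
)

```text
time: 7.6
tool_pos: [0.5712, -0.0475, 0.0758]
ee_rot: [-3.142, 0.001, -0.021]
wrist_force: [-0.9, -0.6, -2.1]
width: 0.0353
```

Request:
arm_command(
  plan=[0,0,0.1,0,0,0,1,0,0,0,0,0,0,1],
)

```text
time: 7.85
tool_pos: [0.5718, -0.0475, 0.0757]
ee_rot: [3.141, -0.0, -0.021]
wrist_force: [0.8, 1.2, -3.2]
width: 0.0354
```

Request:
arm_command(
  plan=[0,0,0.1,0,0,0,1,0,0,0,0,0,0,1],
)

```text
time: 8.1
tool_pos: [0.5716, -0.0475, 0.0745]
ee_rot: [3.142, -0.0, -0.021]
wrist_force: [0.4, 0.5, -2.0]
width: 0.0355
```

Request:
arm_command(
  plan=[0,0,0.1,0,0,0,1,0,0,0,0,0,0,1],
)

```text
time: 8.35
tool_pos: [0.5716, -0.0475, 0.0735]
ee_rot: [3.142, -0.0, -0.021]
wrist_force: [-0.8, -0.7, -3.2]
width: 0.0356
```

Request:
arm_command(
  plan=[0,0,0.1,0,0,0,1,0,0,0,0,0,0,1],
)

```text
time: 8.6
tool_pos: [0.5718, -0.0476, 0.0734]
ee_rot: [3.141, -0.001, -0.021]
wrist_force: [-1.8, 0.9, 2.9]
width: 0.0355
```

Contact on the board (Fz flipped to +2.9 N). I release and rise.

Request:
arm_command(
  plan=[0,0,0,0,0,0,0.55,0,0,0,0,0,0,0.4,0,0,0,0,0,0,0.2,0,0,0,0,0,0,0.2,0,0,0,0,0,0,0.2],
)

```text
time: 9.22
tool_pos: [0.5716, -0.0475, 0.0724]
ee_rot: [3.142, -0.0, -0.021]
wrist_force: [0.2, -0.5, 0.5]
width: 0.0746
```

Request:
arm_command(
  plan=[0,0,-2,0,0,0,0.2,0,0,-4,0,0,0,0.2,0,0,-4,0,0,0,0.2,0,0,-2,0,0,0,0.2],
)

```text
time: 9.72
tool_pos: [0.5727, -0.0477, 0.1956]
ee_rot: [3.141, -0.005, -0.021]
wrist_force: [-0.6, 0.1, -0.1]
width: 0.0752
```

```bash
python3 go.py "[34,-95,190]" "[34,-95,65]"; python3 -c "
from h import *
a=snap('scene','scene5.png')['pixels'][170:335,100:310];cv2.imwrite('pics/crop6.png',cv2.resize(a,None,fx=3.6,fy=3.6)[...,::-1])"
```

```text
t 9.725 pos [ 0.5727 -0.0477  0.1956] rpy [179.96  -0.26  -1.21] F [-0.64  0.06 -0.07] w 0.0752
cal mm -18.7 78.9
target [ 0.6216 -0.2227  0.19  ] tool cm [ 5.26 17.4   0.6 ]
target [ 0.6216 -0.2227  0.065 ] tool cm [ 5.21 17.39 13.1 ]
```

View pics/crop6.png

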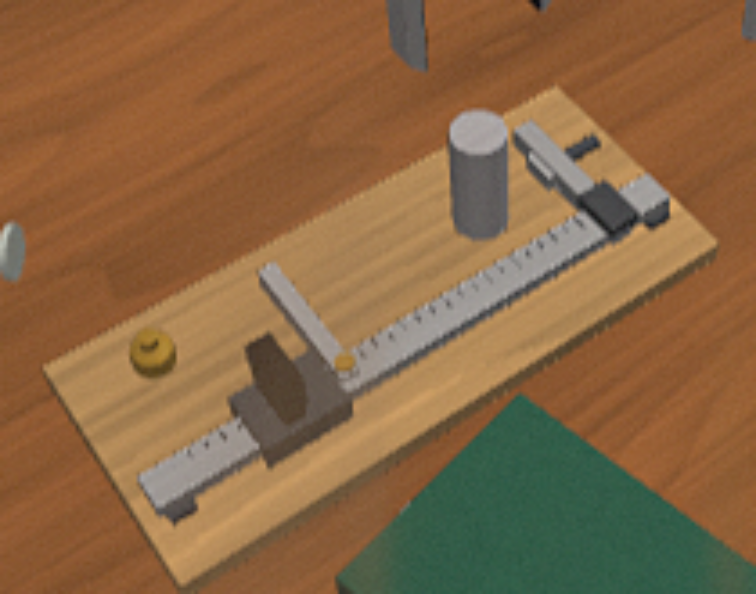

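The rod stands upright on the board, in line with the anvil. Next is the tab.

Request:
arm_command(
  plan=[0.6,2,0,0,0,0,0.3,1.2,4,0,0,0,0,0.3,1.2,4,0,0,0,0,0.3,1.2,4,0,0,0,0,0.3,0.9,3.4,0,0,0,0,0.3,0,0,0,0,0,0,0.4,0,0,0,0,0,0,0.4],
)

```text
time: 10.65
tool_pos: [0.6182, -0.2227, 0.1906]
ee_rot: [-3.14, 0.003, -0.022]
wrist_force: [0.8, 0.2, 0.2]
width: 0.0568
```

```bash
python3 go.py "[34,-95,66]"; python3 -c "
from meas import *
s=snap('scene','scene6.png')
a=s['pixels'][200:335,100:250];cv2.imwrite('pics/crop7.png',cv2.resize(a,None,fx=4,fy=4)[...,::-1])
h=hsv(s);m,st,c=big(win((h[...,1]<60)&(h[...,2]>135),220,195,245,212));print(st,c,onz(s,*c,.102))"
```

```text
t 10.65 pos [ 0.6182 -0.2227  0.1906] rpy [-1.7991e+02  1.6000e-01 -1.2600e+00] F [0.78 0.19 0.22] w 0.0568
cal mm 30.6 -95.1
target [ 0.6216 -0.2227  0.066 ] tool cm [3.800e-01 1.000e-02 1.245e+01]
[225 201  16  11 153] [232.38562092 206.13071895] [ 0.57123121 -0.04773922  0.102     ]
```

View pics/crop7.png

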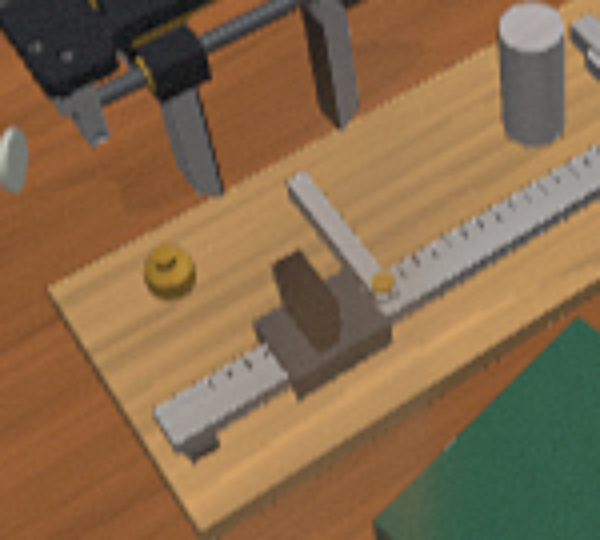

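Request:
arm_command(
  plan=[0.35,0,4,0,0,0,0.4,0,0,3.5,0,0,0,0.4,0,0,3,0,0,0,0.4,0,0,1.8,0,0,0,0.4,0,0,0,0,0,0,0.4],
)

```text
time: 11.32
tool_pos: [0.6215, -0.2215, 0.0679]
ee_rot: [-3.14, 0.003, -0.02]
wrist_force: [0.4, -0.1, 0.2]
width: 0.0567
```

```bash
python3 go.py "[34,-95,66]"; python3 -c "
from h import *
s=snap('scene','scene7.png')
a=s['pixels'][200:335,100:250];cv2.imwrite('pics/crop8.png',cv2.resize(a,None,fx=4,fy=4)[...,::-1])"
```

```text
t 11.325 pos [ 0.6215 -0.2215  0.0679] rpy [-1.7993e+02  1.7000e-01 -1.1600e+00] F [ 0.38 -0.1   0.19] w 0.0567
cal mm 33.8 -93.8
target [ 0.6216 -0.2227  0.066 ] tool cm [0.02 0.12 0.19]
```

View pics/crop8.png

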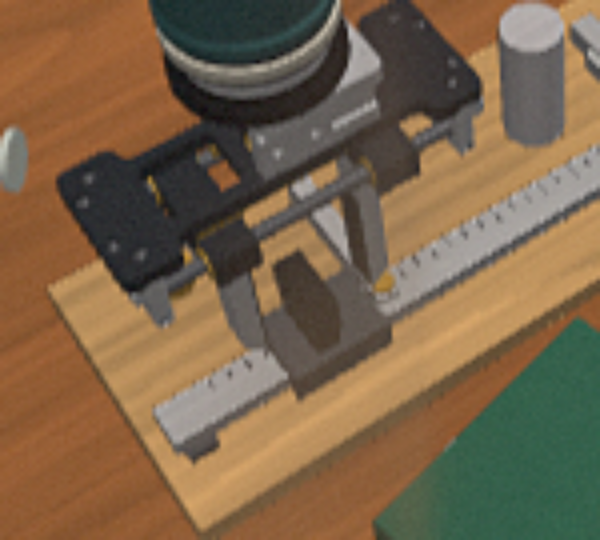

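The fingers straddle the tab. I close on it.

Request:
arm_command(
  plan=[0,0,0,0,0,0,0.7,0,0,0,0,0,0,0.8,0,0,0,0,0,0,0.9,0,0,0,0,0,0,1,0,0,0,0,0,0,1,0,0,0,0,0,0,1],
)

```text
time: 12.12
tool_pos: [0.6224, -0.2231, 0.0696]
ee_rot: [3.141, -0.0, -0.021]
wrist_force: [-0.1, -0.8, 0.4]
width: 0.0138
```

```bash
python3 go.py "[34,0,68]"
```

```text
t 12.125 pos [ 0.6224 -0.2231  0.0696] rpy [ 1.7996e+02 -1.0000e-02 -1.2300e+00] F [-0.14 -0.82  0.43] w 0.0138
cal mm 34.8 -95.3
target [ 0.6237 -0.1277  0.068 ] tool cm [-0.08 -9.53  0.16]
```

Request:
arm_command(
  plan=[0,-0.5,0,0,0,0,1,0,-1.2,0,0,0,0,1,0,-1.3,0,0,0,0,1,0,-1.3,0,0,0,0,1,0,-1.3,0,0,0,0,1,0,-1.3,0,0,0,0,1,0,-1.3,0,0,0,0,1,0,-1,0,0,0,0,1],
)

```text
time: 13.12
tool_pos: [0.6244, -0.1311, 0.0697]
ee_rot: [3.14, -0.0, -0.022]
wrist_force: [0.2, -5.1, 0.9]
width: 0.0138
```

Request:
arm_command(
  plan=[0,-0.5,0,0,0,0,1,0,-0.5,0,0,0,0,1,0,0,0,0,0,0,1],
)

```text
time: 13.5
tool_pos: [0.6246, -0.12, 0.0697]
ee_rot: [-3.141, -0.0, -0.021]
wrist_force: [-0.1, -2.8, 0.6]
width: 0.0139
```

```bash
python3 go.py "[34,40,68]"; python3 -c "
from h import *
s=snap('scene','scene8.png')
a=s['pixels'][170:310,130:310];cv2.imwrite('pics/crop9.png',cv2.resize(a,None,fx=4,fy=4)[...,::-1])"
```

```text
t 13.5 pos [ 0.6246 -0.12    0.0697] rpy [-179.96   -0.     -1.2 ] F [-0.14 -2.75  0.63] w 0.0139
cal mm 34.8 7.7
target [ 0.6246 -0.0877  0.068 ] tool cm [-0.07 -3.23  0.17]
```

View pics/crop9.png

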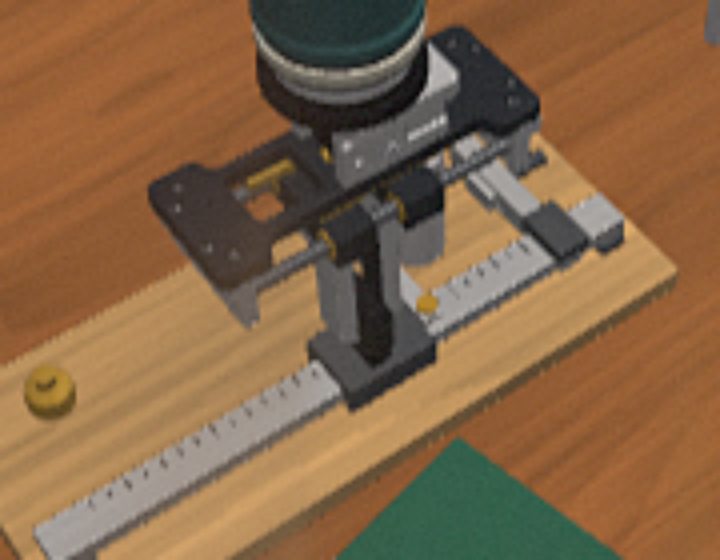

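Request:
arm_command(
  plan=[0,-0.3,0,0,0,0,1,0,-0.3,0,0,0,0,1,0,-0.3,0,0,0,0,1,0,-0.3,0,0,0,0,1,0,-0.3,0,0,0,0,1,0,-0.3,0,0,0,0,1,0,-0.3,0,0,0,0,1,0,-0.2,0,0,0,0,1],
)

```text
time: 14.55
tool_pos: [0.6251, -0.0983, 0.0697]
ee_rot: [3.14, -0.0, -0.022]
wrist_force: [-0.1, -4.8, 1.6]
width: 0.0137
```

Request:
arm_command(
  plan=[0,0,0,0,0,0,1],
)

```text
time: 14.68
tool_pos: [0.6251, -0.0979, 0.0697]
ee_rot: [3.141, -0.0, -0.021]
wrist_force: [-1.1, -5.4, 1.1]
width: 0.0138
```

```bash
python3 go.py "[34,40,68]"; python3 -c "
from h import *
s=snap('scene','scene9.png')
a=s['pixels'][170:310,130:310];cv2.imwrite('pics/crop10.png',cv2.resize(a,None,fx=4,fy=4)[...,::-1])
s=snap('top','top9.png')['pixels'];cv2.imwrite('pics/top9c.png',cv2.resize(s[125:215,230:405],None,fx=4,fy=4)[...,::-1])"
```

```text
t 14.675 pos [ 0.6251 -0.0979  0.0697] rpy [ 1.7995e+02 -1.0000e-02 -1.2300e+00] F [-1.06 -5.43  1.12] w 0.0138
cal mm 34.7 29.8
target [ 0.6246 -0.0877  0.068 ] tool cm [-0.07 -1.02  0.16]
```

View pics/crop10.png

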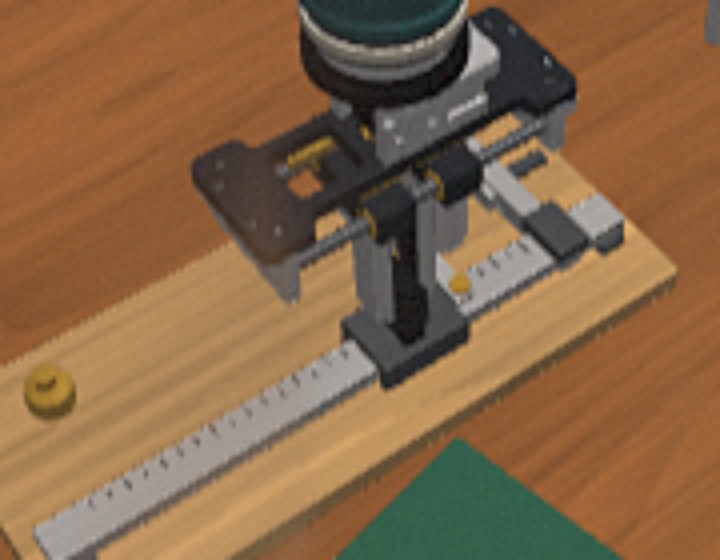

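View pics/top9c.png

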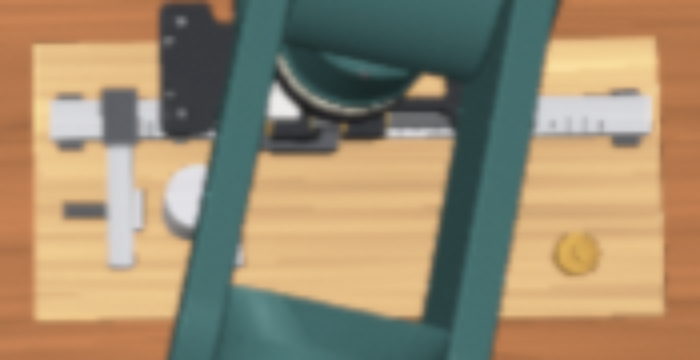

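Request:
arm_command(
  plan=[0,-0.2,0,0,0,0,1,0,-0.2,0,0,0,0,1,0,-0.1,0,0,0,0,1,0,0,0,0,0,0,1],
)

```text
time: 15.28
tool_pos: [0.6252, -0.093, 0.0696]
ee_rot: [3.141, -0.0, -0.021]
wrist_force: [0.3, -6.0, 1.0]
width: 0.014
```

Request:
arm_command(
  plan=[0,-0.1,0,0,0,0,1,0,0,0,0,0,0,1],
)

```text
time: 15.52
tool_pos: [0.6252, -0.092, 0.0696]
ee_rot: [3.141, -0.0, -0.021]
wrist_force: [-0.7, -4.9, 1.7]
width: 0.0136
```

Request:
arm_command(
  plan=[0,-0.1,0,0,0,0,1,0,0,0,0,0,0,1],
)

```text
time: 15.78
tool_pos: [0.6252, -0.0911, 0.0696]
ee_rot: [3.141, -0.0, -0.022]
wrist_force: [-0.6, -4.7, 2.6]
width: 0.0136
```

Request:
arm_command(
  plan=[0,-0.1,0,0,0,0,1,0,0,0,0,0,0,1],
)

```text
time: 16.02
tool_pos: [0.6252, -0.0901, 0.0696]
ee_rot: [3.141, -0.0, -0.022]
wrist_force: [-0.8, -4.9, 2.4]
width: 0.0141
```

Request:
arm_command(
  plan=[0,-0.1,0,0,0,0,1,0,0,0,0,0,0,1],
)

```text
time: 16.27
tool_pos: [0.6253, -0.089, 0.0697]
ee_rot: [3.141, -0.0, -0.021]
wrist_force: [-1.6, -5.3, 2.6]
width: 0.0139
```

Request:
arm_command(
  plan=[0,-0.1,0,0,0,0,1,0,0,0,0,0,0,1],
)

```text
time: 16.52
tool_pos: [0.6253, -0.088, 0.0697]
ee_rot: [3.141, -0.0, -0.021]
wrist_force: [-1.1, -5.4, 2.1]
width: 0.0137
```

```bash
cat > avg.py <<'E'
from h import *
f=[]
for i in range(8):
    o=robot.get_obs();f.append(np.r_[o['wrist_force'],o['tool_pos']]);cams.snapshot('top')
f=np.array(f);print('mean F',f[:,:3].mean(0).round(2),'sd',f[:,:3].std(0).round(2),'pos',f[:,3:].mean(0).round(5),o['time'])
E
python3 avg.py
```

```text
mean F [-1.   -5.11  2.04] sd [0.42 0.45 0.34] pos [ 0.62526 -0.08805  0.06963] 16.875
```

Request:
arm_command(
  plan=[0,-0.1,0,0,0,0,1,0,0,0,0,0,0,1],
)

```text
time: 17.18
tool_pos: [0.6253, -0.087, 0.0696]
ee_rot: [3.141, -0.0, -0.021]
wrist_force: [-1.1, -5.1, 1.3]
width: 0.014
```

Request:
arm_command(
  plan=[0,-0.1,0,0,0,0,1,0,0,0,0,0,0,1],
)

```text
time: 17.42
tool_pos: [0.6253, -0.0866, 0.0696]
ee_rot: [3.14, -0.0, -0.022]
wrist_force: [-0.4, -5.5, 2.0]
width: 0.0137
```

```bash
python3 avg.py; python3 -c "
from h import *
s=snap('top','top10.png')['pixels'];cv2.imwrite('pics/top10c.png',cv2.resize(s[150:205,235:325],None,fx=8,fy=8,interpolation=cv2.INTER_CUBIC)[...,::-1])"
```

```text
mean F [-0.7  -6.2   2.15] sd [0.38 0.36 0.35] pos [ 0.6253  -0.08662  0.06964] 17.775
```

View pics/top10c.png

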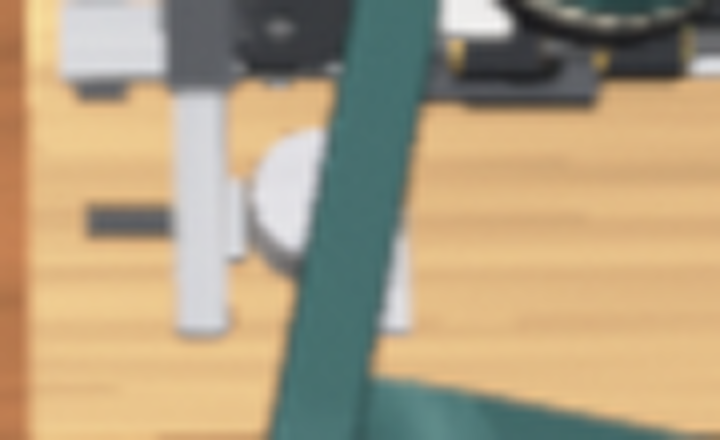

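Lag and force are rising (about -6.2 N), so the rod has met the anvil. From here I go in finer steps towards about -7.5 to -8 N total.

Request:
arm_command(
  plan=[0,-0.05,0,0,0,0,1,0,0,0,0,0,0,1],
)

```text
time: 18.12
tool_pos: [0.6253, -0.0865, 0.0696]
ee_rot: [3.139, -0.0, -0.022]
wrist_force: [-0.9, -7.5, 1.2]
width: 0.0139
```

```bash
python3 avg.py
```

```text
mean F [-1.17 -7.31  1.86] sd [0.5  0.54 0.54] pos [ 0.6253  -0.08652  0.06963] 18.475
```

Request:
arm_command(
  plan=[0,-0.05,0,0,0,0,1,0,0,0,0,0,0,1],
)

```text
time: 18.77
tool_pos: [0.6253, -0.0864, 0.0696]
ee_rot: [3.139, -0.0, -0.022]
wrist_force: [-1.4, -8.1, 1.1]
width: 0.0136
```

```bash
python3 avg.py
```

```text
mean F [-0.93 -7.93  1.61] sd [0.53 0.33 0.63] pos [ 0.62531 -0.08636  0.06964] 19.125
```

Total is about 7.9 N, so the jaw load is about 3.9 N after subtracting the 4 N drag. I let go.

Request:
arm_command(
  plan=[0,0,0,0,0,0,0.8,0,0,0,0,0,0,0.75,0,0,0,0,0,0,0.7,0,0,0,0,0,0,0.7],
)

```text
time: 19.68
tool_pos: [0.6252, -0.0839, 0.069]
ee_rot: [-3.141, 0.001, -0.021]
wrist_force: [0.5, 0.2, -0.5]
width: 0.0279
```

```bash
python3 go.py
```

```text
t 19.675 pos [ 0.6252 -0.0839  0.069 ] rpy [-1.7995e+02  4.0000e-02 -1.1900e+00] F [ 0.46  0.15 -0.46] w 0.0279
cal mm 34.5 43.9
```

Request:
arm_command(
  plan=[0,0.2,0,0,0,0,0.6,0,0,-1,0,0,0,0.6,0,0,-3,0,0,0,0.6,0,0,-4,0,0,0,0.6,0,0,-4,0,0,0,0.6,-1,5,0,0,0,0,0.6,-1,5,0,0,0,0,0.6,-1,5,0,0,0,0,0.6],
)

```text
time: 20.68
tool_pos: [0.592, -0.2373, 0.1908]
ee_rot: [3.141, -0.002, -0.021]
wrist_force: [0.8, -0.3, 0.1]
width: 0.0373
```

Request:
arm_command(
  plan=[-1,5,0,0,0,0,0.6,-1,5,0,0,0,0,0.6,-1,5,0,0,0,0,0.6,-1,3,0,0,0,0,0.6,0,0,0,0,0,0,0.6],
)

```text
time: 21.3
tool_pos: [0.5472, -0.4174, 0.1898]
ee_rot: [3.141, -0.0, -0.025]
wrist_force: [0.5, 1.1, -0.6]
width: 0.0378
```

```bash
python3 go.py
python3 - <<'E'
from meas import *
s=snap('scene','scene11.png');t=snap('top','top11.png')
a=cv2.resize(s['pixels'][180:290,180:310],None,fx=3,fy=3,interpolation=cv2.INTER_CUBIC);b=cv2.resize(t['pixels'][130:210,232:332],None,fx=4,fy=4,interpolation=cv2.INTER_CUBIC)
c=np.zeros((340,800,3),np.uint8);c[:a.shape[0],:390]=a;c[:320,396:796]=b;cv2.imwrite('pics/crop11.png',c[...,::-1])
E
```

```text
t 21.3 pos [ 0.5472 -0.4174  0.1898] rpy [ 1.7998e+02 -1.0000e-02 -1.4400e+00] F [ 0.54  1.06 -0.56] w 0.0378
cal mm -36.2 -291.3
```

View pics/crop11.png

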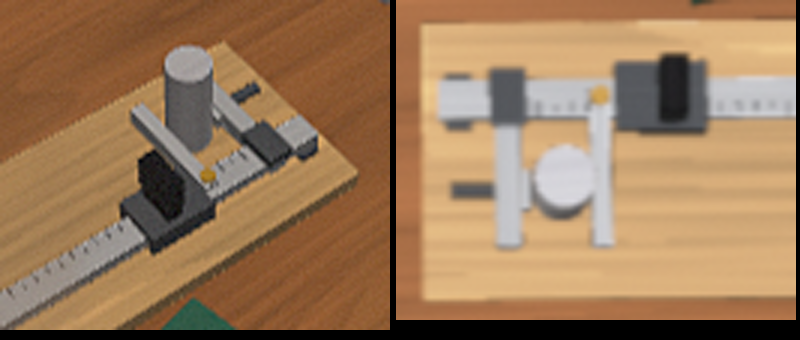

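View pics/top11.png

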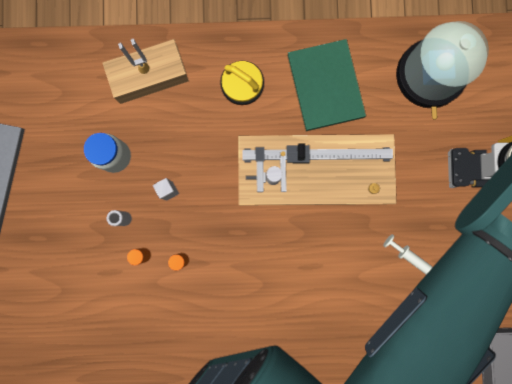

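Run:
```python
from meas import *
yaw=-.0217;C=np.array([.5897,-.1270]);ex=np.array([np.cos(yaw),np.sin(yaw)]);ey=np.array([-ex[1],ex[0]])
def cal(p): d=p[:2]-C; return np.array([d@ex,d@ey,p[2]])*1000
s=load('scene11');h=hsv(s)
m,st,c=big(win((h[...,1]<60)&(h[...,2]>135),232,190,254,208));print('rod top scene',st,c,cal(onz(s,*c,.102)))
t=load('top11');h=hsv(t)
m=(h[...,1]<40)&(h[...,2]>195);m,st,c=big(win(m,266,165,281,183));print('rod top',st,c,cal(onz(t,*c,.102)))
for r in(166,170,184,188):
    v=t['pixels'][r,274:294].mean(1); 
    bright=v-170; bright[bright<0]=0; cc=(np.arange(274,294)*bright).sum()/bright.sum(); print(r,v.round().astype(int).tolist(),'jaw mid y',cal(onz(t,cc,r,.038)).round(1))
k,st,c=big(win(h[...,2]<60,285,135,320,170));print('tab',cal(onz(t,*c,.075)).round(1))
```

```text
rod top scene [235 195  16  12 152] [242.44736842 200.68421053] [-20.06411958 105.49536905 102.        ]
rod top [267 166  14  15 171] [273.83040936 173.20467836] [-19.38162864 106.50036096 102.        ]
166 [207, 202, 184, 175, 178, 175, 181, 195, 203, 206, 209, 188, 160, 170, 171, 172, 171, 171, 171, 170] jaw mid y [ 5.3 88.9 38. ]
170 [209, 209, 209, 208, 208, 208, 206, 203, 204, 205, 203, 177, 152, 158, 160, 160, 159, 158, 158, 158] jaw mid y [-4.3 91.8 38. ]
184 [95, 107, 133, 150, 159, 165, 165, 183, 204, 207, 207, 195, 174, 166, 164, 164, 164, 164, 163, 164] jaw mid y [-37.9  81.9  38. ]
188 [176, 176, 175, 175, 175, 173, 157, 172, 203, 206, 207, 201, 186, 175, 173, 172, 172, 172, 172, 172] jaw mid y [-47.4  82.3  38. ]
tab [32.8 42.3 75. ]
```

```bash
python3 -c "
from h import *
print(close_job())"
```

```text
the job is handed in; nothing more can be done
None
```

The solid rod is standing on the caliper's board, pinched between the moving jaw and the anvil. I let go of the tab, moved the arm clear and handed the job in at about 21.4 s; no verdict is reported.

- **Placing:** I stood the rod at about x = -20, y = +79 mm in the caliper's frame.
- **Closing:** I slid the carriage by its tab until the total push was about 7.9 N. Less the 4 N drag, that is about 3.9 N on the rod, or roughly 0.014 rad of jaw turn. That turn is worked out from the force, not measured.
- **Last checks:** After release the rod's top was at about x = -20, y = 105.5 to 106.5 mm in the two views. The jaw's face was at about 88 mm and the anvil at about 124 mm, so the rod spans the gap to within the 1–2 mm the pictures resolve. The jaw stayed closed and the other things look unmoved.
- **Not settled by the checks:** The closing load left after release was not measured. When I let go, the tool sprang about 2.5 mm forward, but its fingers were already clear of the tab and the force read about zero. Two of the four picture rows used to find the jaw had the rod's bright top in them, so I ignored those.

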